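# Snap the cast cover onto the terminal block and keep it pressed

## Robot

A 6-joint arm with a two-finger parallel gripper is mounted at the origin on a cart in front of the work surface, level with it; the furniture and walls round the work are solid. World frame = base frame: x ahead of the robot, y to its left, z up, the work surface at z = 0. Lengths are in m, angles in rad, forces in N, time in s.
With the tool pointing down it reaches from about 0.35 to 0.975 m from the base axis. Payload 7.1 kg.
Tool frame: the origin (TCP) lies on the front face of the gripper's body, between the roots of the fingers; the fingertips stand 80 mm ahead of it and the grasp point (between the pads) lies 61 mm ahead of it; z points along the fingers, y is the line along which they close (so a half turn about z gives the same grasp; the last joint's range is limited). The gripper opens to 88 mm and grips with 3 to 60 N. Pads are 20 mm wide; open, the fingers measure 115 mm over their backs; the gripper's body (75 mm by 178 mm) begins 61 mm behind the grasp point.
Start: joints at [1.271, 0.423, 1.63, -0, 1.089, -0.019], TCP at [0.173, 0.601, 0.303] pointing down, gripper open.
Joint ranges: [-3, 3], [-0.9, 2.11], [0.09, 2.58], [-1.31, 4.45], [0.11, 2.69], [-2.54, 2.54]. Speed limits (rad/s): [2.39, 2.39, 3.01, 3.14, 3.14, 3.14].

## Interface

Orientations are given as a rotation vector (axis times angle).
In Python, from plant import ctrl gives the robot as it stands. Calls block until the motion is done:
- ctrl.move_pose(position, orientation): joint-space move of the TCP to a pose.
- ctrl.movel(position, attitude=None, vel=0.15, force_limit=None): straight line of the TCP; attitude=None keeps the orientation; vel is the mean speed in m/s. With force_limit (N) it stops when the force on the tool has changed by that much, and returns True; else False.
- ctrl.movej(angles): joint-space move.
- ctrl.ungrasp() and ctrl.gripper_close(grasp_force=None): open the fingers fully, or close them until they stop; grasp_force is the grip in N (None keeps the last).
- ctrl.hold(seconds).
- ctrl.ik(position, orientation): joint angles nearest the present ones, or None.
- ctrl.state(): the state.
- ctrl.capture(name): name is "scene" or "top" or "wrist"; returns the picture (384x512x3 uint8, red, green, blue); there is no depth.
- ctrl.camera_info(name): a dict with "vertical_fov" (degrees; the focal length in pixels is half the picture's height over the tangent of half this angle, whatever the lens; pixels are square), "cx", "cy" (the principal point, pixels), "T" (4x4, takes a point from camera to world coordinates). Camera axes: x right, y up, looking along -z (the intrinsics and any distortion apply to the point x, -y, -z); pixel columns grow to the right and rows downward; lengths in m; the calibration is good to about 2 mm. A picture is of the moment at which its call begins: read the wrist's pose just before it. camera_info takes no time and is no camera call; for the wrist camera it gives the pose at the moment of the call.
A pose or a line that the arm cannot do raises ctrl.PlanningError and nothing moves.
- ctrl.close_job(): hands the job in; it is judged then, once.
The state is a dict: "time_s": time; "joints": joint angles; "qd": joint speeds; "tau": joint torques, N m; "eef_pos": TCP position; "tcp_rot": TCP orientation; "wrist_force": force on the tool from outside, world axes, zero at the start; "wrist_torque": the same for the moment, N m; "grip_width": finger opening in m; "grasp_force": force on a finger pad.
Only numpy, scipy, OpenCV 4.12 (cv2) and the standard library are available. Lean on these libraries where they do the work, as an engineer would, in place of code of your own. Each camera call takes 0.05 s, during which the arm holds its last target. There are 200 camera calls.

## Task

Lift the freshly cast cover out of its open mould and set it straight over the terminal block. Press it down until it snaps past both spring catches and sits level on the spring seat frame, then keep pressing firmly (about 10 N): finish like that, still gripping the cover by its rib and pressing it down, without letting go. Leave the other things on the worktop where they are.

Things in the scene. Friction and masses are not known exactly. Their poses are not given: they have to be found in the camera images.
- cover: cast cover, plain white: upside-down tray 83.6 (x) x 49 (y) mm, 28 mm high from skirt edge to top face, walls and top 3 mm, a grip rib on top. Origin: centre of the underside, at skirt-edge level; z up. Inside 77.6 x 43 mm, 25 mm deep; a snap bead (radius 2.6 mm, 2.8 mm above the skirt edge) along each end wall narrows the x opening to 67.2 mm. Alike when turned half round. About 60 g
- rib (a point): centre of the top of the cover's grip rib, 52 mm above the cover's origin. The rib stands on the middle of the cover's top face: 40 mm along the cover's x, 14 mm thick in y, 24 mm high
- mould: open aluminium casting mould, a block 120 (x) x 86 (y) x 30 mm fixed to the worktop, to the left or right (the terminal block is on the other side). Origin: centre of its underside. Cavity 88 x 53 mm, 20 mm deep, low core 58 x 32 x 13 mm in it. The cover starts in it right way up, about 2 mm to spare all round, its skirt edge 10 mm above the mould's underside
- block: terminal block, grey, 64 (x) x 40 (y) mm, fixed on a plate 122 x 88 x 6 mm. Origin: centre of the plate's underside, on the worktop. The cover goes over it, x along x (either way round), 1.5 mm play each side. A steel catch, sloped above, sticks out 4.5 mm from each x end, 18 to 27.5 mm above the worktop
- block_top (a point): centre of the block's top, 34 mm above the worktop; top edges sloped in 4 mm over the last 6 mm. Cover origin above block origin: about 23 mm as the beads meet the catches; the push climbs to about 10 N and drops suddenly at 16 to 18 mm (the catches then even pull the cover down, by up to 14 N, until 14 mm); 13 mm resting on the seat frame, 10 mm with the frame fully down
- monitor_edge (a point): near edge of the monitor that stands on a low computer case behind and between the mould and the block: the edge is upright, 0.15 to 0.48 m above the worktop (this point: its middle). The gripper's body must pass in front of it (toward the robot) when it crosses from one side to the other
- seat (a joint): the dark steel spring seat frame round the foot of the terminal block, on which the cover's skirt comes to rest: 0 = up (its top 13 mm above the worktop), 0.003 = pushed fully down to its stop. It starts to yield at 3 N and takes 4 N more per mm (11 N at 0.002)
- catch_a (a joint): spring catch at the +x end of the block: 0 = out, growing as it is pushed into the block (about 0.003 while a bead passes); it springs back to 0 when the bead has passed
- catch_b (a joint): the same at the -x end of the block
- usb_stick: bystander: small red memory stick 54 mm long; origin at its underside
- stopper: bystander: red-brown stopper 36 mm across, 28 mm high, standing; origin at its underside
- tape_roll: bystander: roll of beige tape 72 mm across, 19 mm high; origin at its underside
- calculator: bystander: pocket calculator 118 x 68 x 13 mm; origin at its underside

How it is judged:
By the outcome, as a careful person would: the job done as asked, in the order asked, and still so for the second after the job is handed in, while the arm keeps its last pose, push and grip.
It also fails if it takes over 51 s, if anything falls off the work surface, if the arm or the gripper's body presses on something with over 40 N, if the wrist force passes 120 N, or if a joint passes its speed limit or range.

## Working session

There is one attempt and no reset: what is moved stays moved. The work goes in short steps, each a Python script; the robot and the scene stay as the last script left them, time stands still between calls to the robot, and variables do not carry over. Pictures are saved under pics/ and viewed, at most 10 in all, crops included, and the job is handed in when it is done.

```bash
mkdir -p pics; ls; python3 - <<'E'
from plant import ctrl
import cv2,numpy as np
for n in("scene","top"):
    cv2.imwrite(f"pics/{n}0.png",ctrl.capture(n)[:,:,::-1]); i=ctrl.camera_info(n); print(n,{k:(np.round(v,4).tolist()) if not isinstance(v,str) else v for k,v in i.items()})
i=ctrl.camera_info("wrist");print(i)
print(ctrl.state())
E
```

```text
pics
scene {'vertical_fov': 52.4445, 'cx': 261.3679, 'cy': 187.8909, 'T': [[0.6873, 0.3225, -0.6508, -0.165], [-0.7262, 0.3251, -0.6058, -0.669], [0.0163, 0.889, 0.4576, 0.6956], [0.0, 0.0, 0.0, 1.0]]}
top {'vertical_fov': 45.1158, 'cx': 256.8936, 'cy': 198.4974, 'T': [[0.1897, 0.7978, -0.5722, -0.3708], [-0.9817, 0.163, -0.0981, -0.1743], [0.0151, 0.5804, 0.8142, 1.4616], [0.0, 0.0, 0.0, 1.0]]}
{'vertical_fov': 70.33901750420081, 'cx': 256.196296607575, 'cy': 192.64385938804847, 'T': array([[ 0.27750705, -0.91510783, -0.29251923,  0.09228613],
       [ 0.96072308,  0.26401314,  0.0854882 ,  0.6242104 ],
       [-0.001002  , -0.30475355,  0.95243072,  0.38374217],
       [ 0.        ,  0.        ,  0.        ,  1.        ]])}
{'time_s': 0.1, 'joints': array([ 1.27101301e+00,  4.23736976e-01,  1.63058327e+00,  1.18014982e-05,
        1.08860674e+00, -1.90091066e-02]), 'qd': array([-8.88511924e-04, -1.59000514e-03, -1.74369097e-03, -2.84888595e-04,
       -2.66679957e-05, -9.36890853e-04]), 'tau': array([ 1.25253450e-04, -5.45610559e+01, -2.74324143e+01,  6.45875023e-02,
        1.89246191e-02,  3.57681586e-06]), 'eef_pos': array([0.17305315, 0.60016779, 0.3020084 ]), 'tcp_rot': array([-4.39569170e-01, -3.11046356e+00,  2.06665181e-03]), 'wrist_force': array([-0.07722351, -0.73502276,  0.59532154]), 'wrist_torque': array([-0.02170477, -0.00046366,  0.02327083]), 'grasp_force': 0.0, 'grip_width': 0.08777719122486483}
```

View pics/scene0.png

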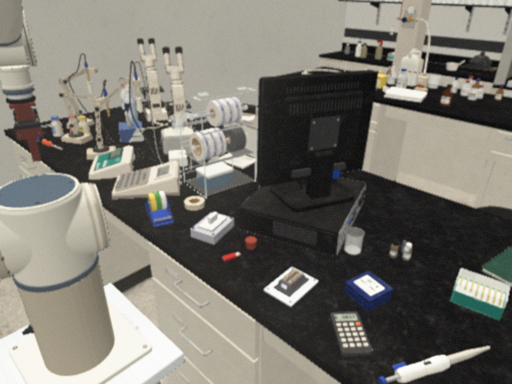

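View pics/top0.png

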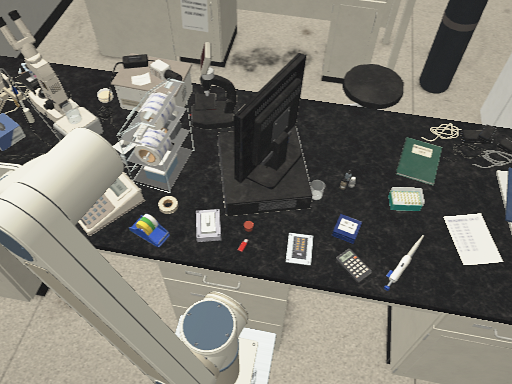

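The scene view shows the mould with the white cover at (213,226) and the block on its white plate at (291,286). In the top view they are at (208,224) and (299,248). The near monitor edge in the top view runs from about (236,126) at its top to (240,180) at its foot.

```bash
cat > h.py <<'E'
from plant import ctrl
import cv2,numpy as np
from scipy.spatial.transform import Rotation as R
def ray(i,uv):
    f=192/np.tan(np.radians(i["vertical_fov"])/2); uv=np.atleast_2d(uv).astype(float)
    d=np.c_[(uv[:,0]-i["cx"])/f,-(uv[:,1]-i["cy"])/f,-np.ones(len(uv))]
    return i["T"][:3,3],d@i["T"][:3,:3].T
def onplane(i,uv,z):
    o,d=ray(i,uv); return o+d*((z-o[2])/d[:,2])[:,None]
def proj(i,p):
    f=192/np.tan(np.radians(i["vertical_fov"])/2); q=(np.atleast_2d(p)-i["T"][:3,3])@i["T"][:3,:3]
    return np.c_[i["cx"]+f*q[:,0]/-q[:,2],i["cy"]-f*q[:,1]/-q[:,2]]
def down(yaw): # tool z down, tool y (closing line) at world angle yaw
    y=np.array([np.cos(yaw),np.sin(yaw),0]);z=np.array([0,0,-1.]);return R.from_matrix(np.c_[np.cross(y,z),y,z]).as_rotvec()
def snap(n,f):
    i=ctrl.camera_info(n); im=ctrl.capture(n); cv2.imwrite(f"pics/{f}.png",im[:,:,::-1]); return i,im
E
python3 - <<'E'
from h import *
s=ctrl.camera_info("scene");t=ctrl.camera_info("top")
print("mould",onplane(s,[213,226],.03),onplane(t,[208,224],.03))
print("block",onplane(s,[291,286],.02),onplane(t,[299,248],.02))
print("mon top z.48,foot .15",onplane(t,[[236,126]],.48),onplane(t,[[240,180]],.15),onplane(s,[[259,77]],.48),onplane(s,[[257,182]],.15))
print(proj(ctrl.camera_info("wrist"),[0.35,0.1,0]))
s=ctrl.state();print(R.from_rotvec(s['tcp_rot']).as_matrix().round(3))
T=ctrl.camera_info("wrist")["T"];Rt=R.from_rotvec(s['tcp_rot']).as_matrix();print(Rt.T@(T[:3,3]-s['eef_pos']),(Rt.T@T[:3,:3]).round(3))
E
```

```text
mould [[0.48528941 0.13966528 0.03      ]] [[0.48724013 0.15149971 0.03      ]]
block [[ 0.45272492 -0.20342703  0.02      ]] [[ 0.45967075 -0.18880454  0.02      ]]
mon top z.48,foot .15 [[0.56326291 0.0535856  0.48      ]] [[0.61883779 0.05851288 0.15      ]] [[0.61202804 0.07043726 0.48      ]] [[0.63054098 0.09070811 0.15      ]]
[[ 13.98927485 336.98972865]]
[[-0.961  0.277 -0.   ]
 [ 0.277  0.961 -0.001]
 [ 0.    -0.001 -1.   ]]
[ 0.08426941  0.00061113 -0.08173163] [[-0.     0.952  0.305]
 [ 1.     0.    -0.   ]
 [-0.     0.305 -0.952]]
```

```bash
python3 - <<'E'
from h import *
ctrl.move_pose([0.14,0.47,0.30],down(np.radians(74)))
ctrl.move_pose([0.465,0.146,0.25],down(np.radians(90)))
i,im=snap("wrist","w1"); print(ctrl.state()['time_s'],ctrl.state()['eef_pos'],i)
np.savez("w1.npz",im=im,**i)
E
```

```text
2.4417 [0.4649563  0.14677684 0.2500558 ] {'vertical_fov': 70.33901750420081, 'cx': 256.196296607575, 'cy': 192.64385938804847, 'T': array([[-1.29530726e-04, -9.52387362e-01, -3.04890629e-01,
         3.80959188e-01],
       [ 9.99999905e-01,  3.76524159e-06, -4.36604702e-04,
         1.47208134e-01],
       [ 4.16964787e-04, -3.04890656e-01,  9.52387271e-01,
         3.31738718e-01],
       [ 0.00000000e+00,  0.00000000e+00,  0.00000000e+00,
         1.00000000e+00]])}
```

View pics/w1.png

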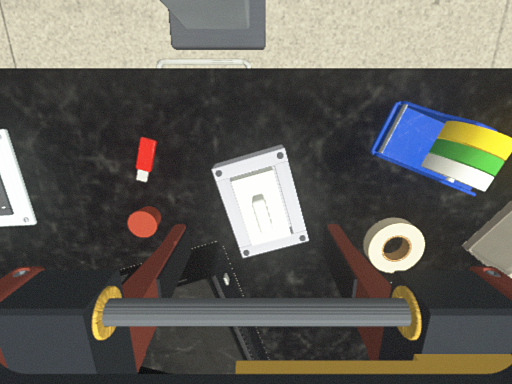

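The wrist view shows the mould tilted, with top corners near (213,166), (283,147), (308,240) and (243,257). The white cover lies in it with its rib near (261,212). The USB stick is at (146,158), the stopper at (144,221) and the tape roll at (394,245). Next I'll segment it.

```bash
python3 - <<'E'
from h import *
z=np.load("w1.npz");im=z['im'];i={k:z[k] for k in("vertical_fov","cx","cy","T")}
g=im.min(2)
m=cv2.morphologyEx(((g>110)*255).astype(np.uint8),cv2.MORPH_OPEN,np.ones((3,3)))
n,l,st,c=cv2.connectedComponentsWithStats(m);k=l[180,225];print(k,st[k])
cs,_=cv2.findContours((l==k).astype(np.uint8),0,2);q=max(cs,key=cv2.contourArea)[:,0]
P=onplane(i,q,.03)[:,:2];(c0,s,a)=cv2.minAreaRect((P*1000).astype(np.float32));print(c0,s,a)
print(g[200,205:315].tolist());print(g[222,205:315].tolist())
cv2.imwrite("pics/w1c.png",cv2.resize(im[135:270,195:325,::-1],None,fx=4.4,fy=4.4,interpolation=cv2.INTER_CUBIC))
E
```

```text
9 [ 212  145   97  113 7210]
(492.5011291503906, 153.45867919921875) (124.2399673461914, 86.31246948242188) 16.440601348876953
[46, 45, 48, 53, 48, 51, 53, 53, 53, 56, 52, 63, 63, 68, 57, 51, 68, 150, 241, 240, 236, 237, 237, 239, 237, 235, 234, 237, 235, 235, 233, 229, 233, 254, 253, 253, 253, 253, 253, 253, 253, 253, 253, 252, 253, 255, 255, 186, 160, 171, 170, 176, 191, 202, 211, 223, 230, 234, 226, 194, 213, 251, 254, 253, 253, 253, 252, 253, 253, 253, 253, 253, 253, 253, 253, 252, 247, 238, 228, 214, 240, 237, 238, 239, 240, 239, 239, 237, 240, 236, 238, 240, 236, 173, 71, 64, 66, 68, 69, 71, 67, 69, 64, 65, 60, 64, 60, 68, 70, 68]
[50, 50, 51, 54, 52, 47, 53, 58, 62, 48, 53, 57, 54, 59, 56, 54, 62, 64, 59, 58, 62, 60, 63, 56, 82, 175, 247, 242, 238, 238, 240, 241, 237, 238, 240, 239, 239, 237, 229, 238, 255, 253, 253, 252, 252, 253, 253, 253, 253, 253, 254, 250, 222, 228, 248, 254, 253, 253, 253, 253, 253, 253, 254, 254, 254, 229, 212, 247, 254, 253, 253, 253, 253, 253, 253, 253, 253, 253, 253, 253, 253, 254, 253, 241, 228, 215, 241, 242, 240, 238, 239, 240, 242, 239, 241, 239, 240, 242, 233, 118, 51, 59, 66, 59, 62, 61, 64, 65, 59, 61]
```

View pics/w1c.png

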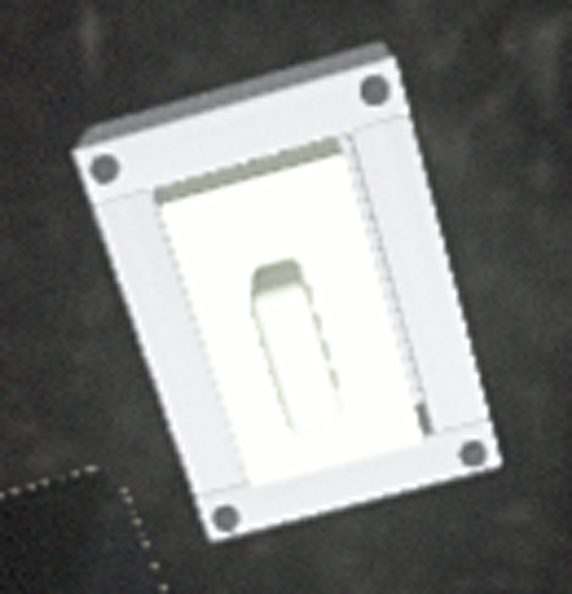

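The crop shows the cover's top corners at about (157,205), (345,152), (430,437) and (250,487). The rib's top edges run from (252,295) to (292,430) on the left and from (301,285) to (341,408) on the right.

```bash
python3 - <<'E'
from h import *
z=np.load("w1.npz");im=z['im'];i={k:z[k] for k in("vertical_fov","cx","cy","T")}
def pr(p,h):
    P=onplane(i,np.array(p)/4.4+[195,135]-0.4,h)[:,:2]*1000
    r=cv2.minAreaRect(P.astype(np.float32));print(P.mean(0),r)
pr([(157,205),(345,152),(430,437),(250,487)],.038)
pr([(252,295),(301,285),(341,408),(292,430)],.062)
m=((im.min(2)>245)*255).astype(np.uint8);m[:,:195]=0;m[:,325:]=0;m[:135]=0;m[270:]=0
m=cv2.morphologyEx(cv2.morphologyEx(m,cv2.MORPH_OPEN,np.ones((3,3))),cv2.MORPH_CLOSE,np.ones((9,9)))
cs,_=cv2.findContours(m,0,2);q=max(cs,key=cv2.contourArea)[:,0]
print(cv2.minAreaRect((onplane(i,q,.038)[:,:2]*1000).astype(np.float32)))
# look over the block and grip check: IK
a=np.radians(106.4)
for p in([.495,.153,.15],[.46,-.195,.15]): print(ctrl.ik(p,down(a)))
E
```

```text
[494.40242805 154.04434397] ((494.29437255859375, 153.60385131835938), (83.38561248779297, 51.03874206542969), 17.238691329956055)
[492.86664375 153.59173904] ((493.2448425292969, 154.02041625976562), (36.81178665161133, 13.18474292755127), 15.349251747131348)
((495.0995178222656, 154.05950927734375), (82.83888244628906, 48.244510650634766), 16.077125549316406)
[ 2.76805785e-01  5.05551869e-01  1.95457052e+00 -4.44089210e-16
  6.81470267e-01 -1.58022454e+00]
[-4.24769748e-01  4.86526435e-01  1.99477559e+00 -4.44089210e-16
  6.60290626e-01 -2.28180007e+00]
```

```bash
python3 - <<'E'
from h import *
ctrl.movel([0.40,0.0,0.25],vel=.25)
ctrl.movel([0.435,-0.19,0.25],vel=.25)
i,im=snap("wrist","b1"); print(ctrl.state()['time_s'],ctrl.state()['eef_pos'])
np.savez("b1.npz",im=im,**i)
E
```

```text
4.2083 [ 0.43471242 -0.1886026   0.24974177]
```

View pics/b1.png

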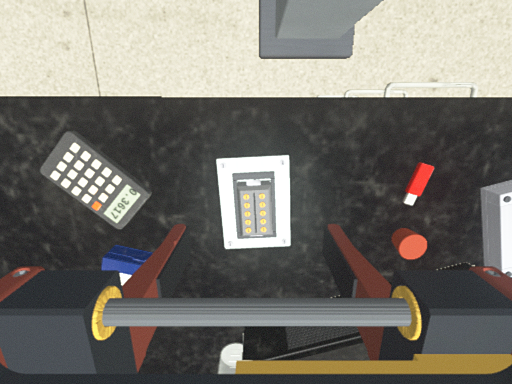

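The block's white plate has corners near (217,158), (289,156), (290,247) and (223,249). The grey block with its terminals sits at about (255,207), nearly axis-aligned. Segment the plate and enlarge the block.

```bash
python3 - <<'E'
from h import *
z=np.load("b1.npz");im=z['im'];i={k:z[k] for k in("vertical_fov","cx","cy","T")}
m=((im.min(2)>120)*255).astype(np.uint8)
n,l,st,c=cv2.connectedComponentsWithStats(m);k=l[200,226];print(st[k])
cs,_=cv2.findContours((l==k).astype(np.uint8),0,2);q=max(cs,key=cv2.contourArea)[:,0]
print(cv2.minAreaRect((onplane(i,q,.006)[:,:2]*1000).astype(np.float32)))
cv2.imwrite("pics/b1c.png",cv2.resize(im[145:260,205:300,::-1],None,fx=5,fy=5,interpolation=cv2.INTER_CUBIC))
E
```

```text
[ 216  155   75   94 6253]
((469.95111083984375, -189.55601501464844), (123.47459411621094, 89.35370635986328), 2.901477336883545)
```

View pics/b1c.png

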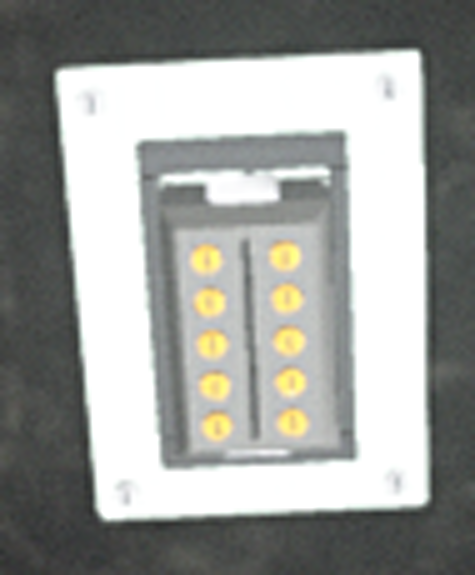

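The crop shows the terminal-block top face with corners at about (172,227), (327,222), (340,443) and (190,452). The outer screws are at (206,262), (286,257), (217,428) and (293,424).

```bash
python3 - <<'E'
from h import *
z=np.load("b1.npz");im=z['im'];i={k:z[k] for k in("vertical_fov","cx","cy","T")}
def pr(p,h):
    P=onplane(i,np.array(p)/5+[205,145]-0.4,h)[:,:2]*1000
    a=(P[3]-P[0]+P[2]-P[1]);print(P.round(1).tolist(),P.mean(0),cv2.minAreaRect(P.astype(np.float32)),np.degrees(np.arctan2(a[1],a[0])))
pr([(172,227),(327,222),(340,443),(190,452)],.034)
pr([(206,262),(286,257),(293,424),(217,428)],.034)
pr([(55,70),(421,50),(430,505),(100,520)],.006)
pr([(140,140),(346,132),(356,458),(164,466)],.013)
E
```

```text
[[442.5, -207.6], [441.3, -172.2], [496.8, -168.2], [499.2, -204.4]] [ 469.94052608 -188.11215244] ((469.6585388183594, -188.16697692871094), (56.86375427246094, 36.20634841918945), 3.7815115451812744) 3.7079344383609447
[[450.9, -200.0], [449.7, -181.5], [491.8, -179.6], [492.9, -197.8]] [ 471.31184208 -189.7155579 ] ((471.2706604003906, -189.66302490234375), (42.302001953125, 18.4588680267334), 2.9550416469573975) 2.8065336876472298
[[411.5, -236.9], [406.6, -148.8], [528.9, -141.9], [533.3, -230.3]] [ 470.07054138 -189.49489543] ((470.168212890625, -189.4844970703125), (122.44082641601562, 88.49063873291016), 3.162135124206543) 3.166824919117324
[[427.1, -216.3], [425.1, -166.9], [511.4, -162.6], [513.7, -212.3]] [ 469.34109929 -189.50826263] ((469.2626037597656, -189.42889404296875), (86.6971206665039, 49.74151611328125), 2.634679079055786) 2.7444256949704133
```

```bash
python3 - <<'E'
from h import *
a=down(np.radians(106.2))
ctrl.movel([0.40,0.0,0.25],vel=.25)
ctrl.movel([0.4948,0.1539,0.20],a,vel=.2)
print(ctrl.movel([0.4948,0.1539,0.122],vel=.08,force_limit=8))
s=ctrl.state();print(s['eef_pos'],s['wrist_force'])
ctrl.gripper_close(15);ctrl.hold(.2)
s=ctrl.state();print(s['time_s'],s['grip_width'],s['grasp_force'],s['eef_pos'],s['wrist_force'])
ctrl.gripper_close(55)
s=ctrl.state();print(s['grip_width'],s['grasp_force'],s['wrist_force'],s['wrist_torque'])
b=s['eef_pos']
print(ctrl.movel([b[0],b[1],b[2]+.03],vel=.05,force_limit=15))
s=ctrl.state();print(s['eef_pos'],s['wrist_force'])
ctrl.movel([b[0],b[1],.25],vel=.12)
s=ctrl.state();print(s['time_s'],s['eef_pos'],s['wrist_force'],s['grip_width'])
i,im=snap("wrist","g1");np.savez("g1.npz",im=im,**i)
E
```

```text
False
[0.49512129 0.15398449 0.1223975 ] [-0.1140033  -0.94008708  0.48633967]
8.675 0.013629985548368188 15.000043362379074 [0.49479256 0.15388675 0.12198681] [-0.01997636 -0.34792366 -0.17451004]
0.013625623759258335 54.999840259552 [-0.27335836 -0.39387884 -0.23572898] [ 0.09554018  0.00939111 -0.03247585]
False
[0.49474542 0.15388523 0.15208319] [-0.33069541  0.43579277 -0.77422156]
10.6083 [0.49436149 0.15375214 0.24936842] [ 0.26544827 -0.22834007 -0.13013666] 0.013946890111398302
```

View pics/g1.png

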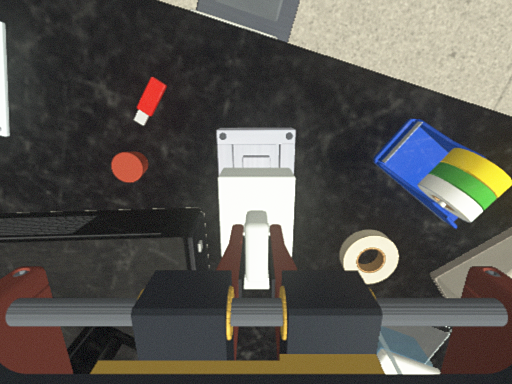

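The cover is held by its rib, square to the gripper. Its near end is at about row 168–178, spanning columns 219–295. Next I'll measure its offset in the tool frame.

```bash
python3 - <<'E'
from h import *
z=np.load("g1.npz");im=z['im'];i={k:z[k] for k in("vertical_fov","cx","cy","T")}
g=cv2.cvtColor(im,cv2.COLOR_RGB2GRAY)
print(g[160:190,235].tolist(),g[160:190,280].tolist());print(g[200,212:228].tolist(),g[200,286:302].tolist())
s=ctrl.state();Rt=R.from_rotvec(s['tcp_rot']).as_matrix()
zz=s['eef_pos'][2]-.084
for uv in([222,178],[292,178],[219.5,200],[295,200],[222,168],[292,168]):
    h=zz-(.028 if uv[1]==168 else 0)
    print(uv,(Rt.T@(onplane(i,uv,h)[0]-s['eef_pos'])*1000).round(1))
E
```

```text
[230, 233, 230, 231, 234, 234, 236, 210, 169, 161, 161, 163, 163, 165, 164, 159, 188, 240, 255, 254, 253, 253, 253, 253, 253, 252, 253, 253, 253, 253] [189, 193, 192, 198, 199, 201, 201, 187, 168, 165, 164, 168, 167, 167, 163, 158, 185, 241, 255, 254, 253, 253, 253, 253, 253, 253, 253, 253, 253, 253]
[66, 62, 62, 65, 61, 60, 120, 239, 255, 254, 253, 253, 253, 253, 253, 253] [253, 253, 253, 253, 253, 254, 255, 255, 210, 76, 59, 69, 69, 71, 67, 64]
[222, 178] [ 40.4 -20.9  84.1]
[292, 178] [40.4 23.1 84.1]
[219.5, 200] [ 25.8 -23.1  84. ]
[295, 200] [25.7 25.6 84. ]
[222, 168] [ 40.5 -24.3 112.1]
[292, 168] [ 40.5  26.6 112.1]
```

```bash
python3 - <<'E'
from h import *
a=down(np.radians(93.0)); X,Y=.4695,-.1903
b=ctrl.state()['eef_pos']
ctrl.movel([0.42,0.06,.25],vel=.2)
ctrl.movel([0.42,-0.10,.25],a,vel=.2)
ctrl.movel([X,Y,.20],a,vel=.15)
ctrl.hold(.3);s=ctrl.state();print(s['time_s'],s['eef_pos'],s['wrist_force'],s['grip_width'])
print(ctrl.movel([X,Y,.155],vel=.08,force_limit=6))
i,im=snap("wrist","p1");np.savez("p1.npz",im=im,**i)
cv2.imwrite("pics/p1s.png",cv2.resize(ctrl.capture("scene")[240:320,240:340,::-1],None,fx=6,fy=6))
print(ctrl.movel([X,Y,.1365],vel=.03,force_limit=4))
s=ctrl.state();print(s['time_s'],s['eef_pos'],s['wrist_force'],s['wrist_torque'],s['grip_width'])
E
```

```text
13.575 [ 0.46949876 -0.18996147  0.20039369] [-0.13115757  0.17864674 -0.20908702] 0.013846512568567363
False
False
15.1583 [ 0.4694219  -0.19027181  0.13643169] [-0.35118626 -0.47658119 -0.89035484] [ 0.02173527  0.02019428 -0.03287388] 0.01360031364243461
```

The cover slid over the block with no contact force, so I'll press in small steps.

```bash
python3 - <<'E'
from h import *
X,Y=.4695,-.1903
z=.1365
while z>.119:
    z-=.001
    hit=ctrl.movel([X,Y,z],vel=.02,force_limit=22); ctrl.hold(.1)
    F=np.mean([ctrl.state()['wrist_force'] for _ in range(5)],0);s=ctrl.state()
    print(round(z,4),hit,s['eef_pos'].round(4),F.round(1),s['wrist_torque'].round(2),round(s['time_s'],2))
    if hit or (z<.1265 and F[2]>8.5): break
E
```

```text
0.1355 False [ 0.4697 -0.1904  0.1357] [ 1.1 -0.7  0. ] [ 0.02 -0.23  0.01] 15.51
0.1345 False [ 0.4698 -0.1905  0.1348] [1.3 0.2 3.9] [ 0.   -0.25 -0.  ] 15.86
0.1335 False [ 0.4697 -0.1905  0.1338] [ 0.3 -0.7  5. ] [-0.1  -0.18 -0.02] 16.21
0.1325 False [ 0.4698 -0.1905  0.1329] [ 1.3 -0.7  6.4] [-0.04 -0.13 -0.02] 16.56
0.1315 False [ 0.4699 -0.1906  0.132 ] [-0.3 -0.1  6.9] [-0.03 -0.06  0.03] 16.91
0.1305 False [ 0.4697 -0.1905  0.1307] [ 0.7 -0.2  4.7] [-0.18 -0.14  0.03] 17.26
0.1295 False [ 0.4694 -0.1903  0.1292] [ 2.  -1.9 -1.4] [-0.35 -0.31 -0.03] 17.61
0.1285 False [ 0.4692 -0.1901  0.1282] [ 2.3 -0.9 -6.8] [-0.21 -0.37 -0.  ] 17.96
0.1275 False [ 0.4692 -0.1901  0.1271] [  2.9  -1.  -12.2] [-0.06 -0.54 -0.04] 18.31
0.1265 False [ 0.4695 -0.1903  0.1266] [ 2.7  0.3 -8.3] [ 0.11 -0.4  -0.  ] 18.66
0.1255 False [ 0.4695 -0.1904  0.1258] [-0.2  0.1 -0.6] [ 0.02 -0.06 -0.04] 19.01
0.1245 False [ 0.4696 -0.1904  0.1247] [-1.7 -0.7  2.5] [-0.02  0.09 -0.03] 19.36
0.1235 False [ 0.4697 -0.1904  0.1238] [-0.9  0.1  6.5] [-0.03  0.22 -0.05] 19.71
0.1225 False [ 0.4697 -0.1904  0.123 ] [-2.4  0.8 11.1] [0.02 0.4  0.05] 20.06
```

```bash
python3 - <<'E'
from h import *
L=[]
for _ in range(10):
    ctrl.hold(.05);s=ctrl.state();L.append(np.r_[s['wrist_force'],s['wrist_torque']])
print(np.mean(L,0).round(2),s['eef_pos'],s['grip_width'],s['grasp_force'],s['time_s'])
a=ctrl.capture("wrist")[:,:,::-1];b=cv2.resize(ctrl.capture("scene")[245:325,240:340,::-1],(480,384))
cv2.imwrite("pics/end.png",cv2.resize(np.hstack([a[:,100:420],b]),None,fx=1,fy=1))
E
```

```text
[-1.96 -0.06  9.72  0.03  0.37 -0.01] [ 0.4696608  -0.19042175  0.12304175] 0.013517618257257565 55.00331103801727 20.5583
```

View pics/end.png

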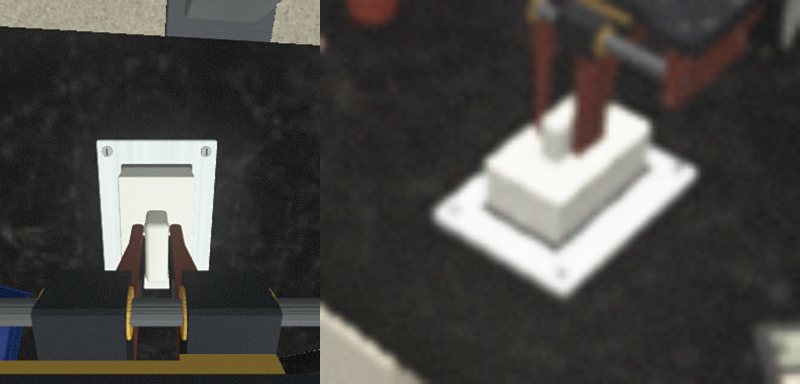

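The cover sits level and square on the block, with both snaps passed: the pull reached −12 N and then reversed. The gripper still holds the rib and presses with about 10 N, so I'm handing in.

```bash
python3 -c "
from plant import ctrl
print(ctrl.close_job())"
```

```text
the job is handed in; nothing more can be done
None
```

The cover is snapped onto the terminal block past both catches, judging by the force trace, and looks level on the seat frame; I handed the job in at about 20.7 s with the gripper still holding the rib and pressing down with about 10 N.

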